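# Park the carousel's lock plunger

## Robot

A 6-joint arm with a two-finger parallel gripper is mounted at the origin on the work surface. World frame = base frame: x ahead of the robot, y to its left, z up, the work surface at z = 0. Lengths are in m, angles in rad, forces in N, time in s.
With the tool pointing down it reaches from about 0.375 to 0.9 m from the base axis. Payload 3.1 kg.
Tool frame: the origin (TCP) lies on the centre line of the jaws, within the pads' length; the fingertips stand robot.tcp_to_tips ahead of it and the grasp point (between the pads) lies 3 mm ahead of it (robot.tcp_to_tips is the distance from the TCP to the fingertips, in m); z points along the fingers, y is the line along which they close (so a half turn about z gives the same grasp; the last joint's range is limited). The gripper opens to 87 mm and grips with 3 to 60 N. Pads are 19 mm wide; open, the fingers measure 117 mm over their backs; the gripper's body (75 mm by 190 mm) begins 51 mm behind the grasp point.
Start: joints at [-1.49, 0.527, 1.433, -0, 1.181, -0.178], TCP at [0.16, -0.604, 0.245] pointing down, gripper open.
Joint ranges: [-3.08, 3.08], [-0.75, 2.2], [0.22, 2.44], [-1.43, 4.57], [0, 2.65], [-2.85, 2.85]. Speed limits (rad/s): [2.79, 2.79, 3.14, 3.14, 3.14, 3.14].

## Interface

Orientations are given as a unit quaternion [x, y, z, w].
In Python, from rig import robot gives the robot as it stands. The module is installed in compiled form; this text tells all that it offers.
- The arm moves only by the shell command python3 -m jog 'ROWS' [FORCE]. ROWS is JSON, one flat list of numbers, 5 for each row, row after row: the finger opening in m, from 0 to 0.087, then the shift along the tool's x, y, z in m, then the turn about the tool's z in units of 10 degrees (1.0 is 10 degrees). In form: [claw, x, y, z, roll, claw, x, y, z, roll, ...]. A call has 1 to 20 rows; each row shifts and turns the commanded pose from where the row before left it, along the tool's axes as they then stand; what a row does not reach is not made up. A row lasts 1/8 s, in which the tool goes at most 62.5 mm and 10.7 degrees, less where a joint would pass 70% of its speed; a pose out of reach is approached as far as the arm can. A call with a gripper value outside its range is refused whole. The fingers move at their own pace and stop on an object; FORCE is the grip in N (left out, the last holds). Time passes only in rows, so rows that do not move let the fingers close. It gives the time, the measured TCP pose, the force, the opening and the grip force at its end, in the units of the state.
- robot.get_obs(): the state, without advancing time (a new reading comes with each control period).
- robot.camera(name): name is "scene" or "top" or "wrist"; returns the picture (400x640x3 uint8, blue, green, red); there is no depth.
- robot.camera_model(name): a dict with "fx", "fy", "cx", "cy" (pixels), "distortion" ([k1, k2, p1, p2, k3] as OpenCV has them; the pictures are not rectified), "R" (3x3) and "t" (3): a world point X has camera coordinates R X + t; the wrist camera has in their place "tool_from_camera" (4x4, takes a point from camera to tool coordinates, whose origin is the TCP and whose axes are the flange's). Camera axes: x right, y down, z forward; pixel columns grow to the right and rows downward; lengths in m; the calibration is good to about 2 mm. A picture is of the moment at which its call begins: read the wrist's pose just before it. camera_model takes no time and is no camera call.
- robot.hand_in(): hands the job in; it is judged then, once.
Trained networks look in the newest picture that a camera, given by its name, has taken for a name from the list of things; names that differ only in an ending like _2 or _b are one class to them, and where a whole thing is asked for, a point or a joint stands for the part that bears it (a point fixed in the world has none). Each returns a list of dicts, best first, with "conf" (0 to 1); they miss things now and then, are a little off and sometimes report something else, mostly with a low value. They report only what shows in the picture. A call takes as long as a camera call.
- robot.look_for(camera, label): "extent" ([centre column, centre row, width, height] in pixels, round what is visible of it).
- robot.outline_of(camera, label): "region" (400x640 bool, what is visible of it) and "extent" ([centre column, centre row, width, height] in pixels, round what is visible of it).
The state is a dict: "time": time; "q": joint angles; "joint_velocities": joint speeds; "joint_torque": joint torques, N m; "position": TCP position; "tool_rot": TCP orientation; "ft_force": force on the tool from outside, world axes, zero at the start; "moment": the same for the moment, N m; "grip_width": finger opening in m; "grip_force": force on a finger pad.
Only numpy, scipy, OpenCV 4.12 (cv2) and the standard library are available. Lean on these libraries where they do the work, as an engineer would, in place of code of your own. Each camera call takes 0.05 s, during which the arm holds its last target. There are 200 camera calls.

## Task

The tube carousel has to be left free to turn for loading. On the spring plunger at the rim of the round tube carousel, pull the black T-handle straight up, twist it about a quarter turn (either way) and let it down into the rest notch across the sleeve, so that it stays up by itself when you let go. Leave the identical plunger on the flat slide tray down as it is.

Things in the scene. Friction and masses are not known exactly. Their poses are not given: they have to be found in the camera images.
- lock_grip (a point): Grip point on the carousel plunger's black T-handle (bar 50 mm along this point's x, 12 along y, 36 high; z up = plunger axis, point on it, 12 mm below the handle's top, 116 mm above the bench when down). Carousel: 200 mm disc, 8 tubes up to 75 mm high, left or right on the bench; the plunger stands over the disc edge facing the robot. Nothing within 80 mm but the handle is above 90 mm.
- lock_lift (a joint): Pull of the carousel's plunger upward, m: 0 down in the slot (as at the start), 0.012 parked in the rest notch, above 0.016 free to twist, 0.030 upper stop. Spring 6 N (down) to 9 N (stop) pulls it down; it weighs 0.14 kg. The steel sleeve below is 52 mm across with four lugs, tops 90 mm above the bench, 2 mm under the handle when down.
- lock_twist (a joint): Turn of the carousel's T-handle about the upward axis, rad: 0 in the slot (0.1 play). The 4 mm deep rest notch lies crosswise: the handle drops into it anywhere from about 1.2 to the stop at 1.75, or from -1.2 to -1.75. At smaller turns it stands on the lugs or falls back. Little friction (0.02 Nm).
- tray_grip (a point): The same point on the identical T-handle and plunger of the flat aluminium slide tray (170 x 190 mm, five glass slides on it), which stands on the other side of the bench. To be left alone.

How it is judged:
By the outcome, as a careful person would: the job done as asked, in the order asked, and still so for the second after the job is handed in, with the robot touching nothing.
It also fails if it takes over 35 s, if anything falls off the work surface, if the arm or the gripper's body presses on something with over 40 N, if the wrist force passes 120 N, or if a joint passes its speed limit or range.

## Working session

There is one attempt and no reset: what is moved stays moved. The work goes in short steps, Python scripts to look and compute and a shell command to move; the robot and the scene stay as the last step left them, time stands still between calls to the robot, and variables do not carry over. Pictures are saved under pics/ and viewed, at most 10 in all, crops included, and the job is handed in when it is done.

```bash
mkdir -p pics; cat > h.py <<'E'
import numpy as np, cv2
from rig import robot
def ray(cam,uv,z):
    m=robot.camera_model(cam);K=np.array([[m['fx'],0,m['cx']],[0,m['fy'],m['cy']],[0,0,1]])
    if cam=='wrist':
        from scipy.spatial.transform import Rotation as Ro
        o=robot.get_obs();T=np.eye(4);T[:3,:3]=Ro.from_quat(o['tool_rot']).as_matrix();T[:3,3]=o['position']
        T=T@np.array(m['tool_from_camera']);R=T[:3,:3];c=T[:3,3]
    else:
        R=np.array(m['R']).T;c=-R@np.array(m['t'])
    p=cv2.undistortPoints(np.array([[uv]],float),K,np.array(m['distortion'],float))[0,0]
    d=R@np.array([p[0],p[1],1]);return c+d*(z-c[2])/d[2]
E
python3 - <<'E'
from h import *
ims=[]
for c in('scene','top'):
    im=robot.camera(c);
    for l in('lock_grip','tray_grip'):
        for r in robot.look_for(c,l)[:3]: print(c,l,r, ray(c,r['extent'][:2],.116).round(3))
    cv2.imwrite(f'pics/{c}.png',im)
print(robot.get_obs(),robot.tcp_to_tips)
E
```

```text
scene lock_grip {'extent': [185.8, 185.9, 27.7, 29.2], 'conf': 0.9} [ 0.534 -0.247  0.116]
scene tray_grip {'extent': [437.1, 226.9, 22.7, 38.1], 'conf': 0.87} [0.471 0.243 0.116]
top lock_grip {'extent': [449.4, 205.1, 18.3, 20.3], 'conf': 0.52} [ 0.525 -0.249  0.116]
top tray_grip {'extent': [216.8, 232.5, 19.8, 19.6], 'conf': 0.81} [0.462 0.236 0.116]
{'time': 0.3, 'q': array([-1.49050730e+00,  5.27860899e-01,  1.43308179e+00,  3.01897723e-06,
        1.18138143e+00, -1.78497783e-01]), 'joint_velocities': array([-2.10479596e-05, -3.28043647e-03, -1.42614216e-03, -5.99490178e-05,
        1.38401249e-03,  3.88825068e-04]), 'joint_torque': array([ 9.60329162e-04, -4.39562702e+01, -1.76550937e+01,  6.32612268e-02,
        5.50461269e-02, -1.22052079e-04]), 'position': array([ 0.15995433, -0.60394728,  0.24420473]), 'tool_rot': array([ 9.91640354e-01,  1.29032067e-01,  1.93462752e-05, -3.65219919e-04]), 'ft_force': array([-0.6634553 ,  0.55253244, -0.04767695]), 'moment': array([-0.01679061,  0.00860505, -0.00090898]), 'grip_force': 0.0, 'grip_width': 0.08666679303748323} 0.022
```

View pics/top.png

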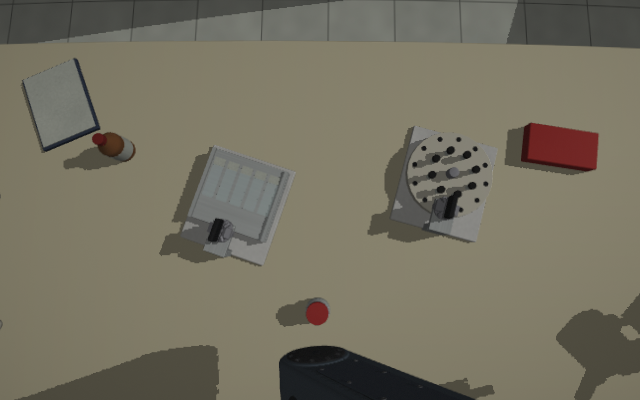

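View pics/scene.png

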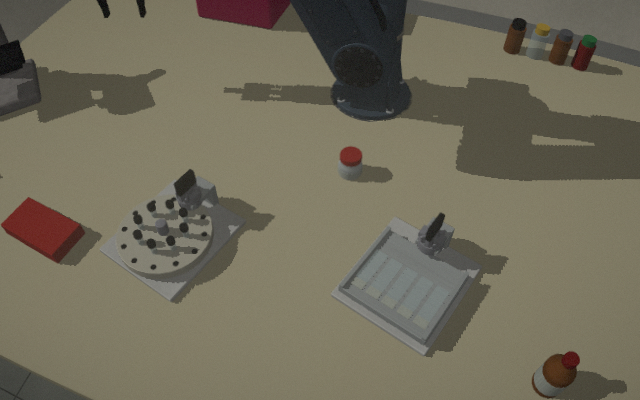

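The carousel is on the right of the bench. Its black handle is at top (451,207) and scene (186,185), and both views put it near (0.53,-0.25). The tray is on the left, with its handle at top (217,231). Next I'll get a close wrist view.

```bash
python3 -c "
from rig import robot
print(robot.camera_model('wrist'))"
python3 -m jog '[0.087,0.05,-0.028,0,-1, 0.087,0.06,-0.018,0,-1, 0.087,0.061,-0.004,0,-1, 0.087,0.061,0.007,0,0]'
```

```text
{'fx': 349.43085320344596, 'fy': 349.43085320344596, 'cx': 322.677914977367, 'cy': 199.9992867077202, 'distortion': array([-0.00772821,  0.        ,  0.        ,  0.        ,  0.        ]), 'tool_from_camera': array([[ 7.11527807e-04, -9.58192684e-01, -2.86122829e-01,
         7.83259598e-02],
       [ 9.99999511e-01,  4.85349621e-04,  8.61409776e-04,
        -1.35708956e-04],
       [-6.86526938e-04, -2.86123303e-01,  9.58192561e-01,
        -1.38639445e-01],
       [ 0.00000000e+00,  0.00000000e+00,  0.00000000e+00,
         1.00000000e+00]])}
time: 0.8
position: [0.3452, -0.4455, 0.2447]
tool_rot: [0.924, 0.381, 0.0, 0.0]
ft_force: [-0.0, -0.0, -0.6]
grip_width: 0.087
grip_force: 0.0
```

```bash
python3 -m jog '[0.087,0.055,-0.002,0,0, 0.087,0.055,-0.002,0,0, 0.087,0.055,-0.002,0,0, 0.087,0.055,-0.002,0,0, 0.087,0.045,-0.003,0,0, 0.087,0,0,0,1, 0.087,0,0,0,1, 0.087,0,0,0,1, 0.087,0,0,0,1, 0.087,0,0,0,1, 0.087,0,0,0,1, 0.087,0,0,0,0.5, 0.087,0,0,0,0]'
python3 - <<'E'
from h import *
im=robot.camera('wrist');cv2.imwrite('pics/w1.png',im)
for r in robot.outline_of('wrist','lock_grip')[:2]:
    print(r['conf'],r['extent'],ray('wrist',r['extent'][:2],.116))
    c,_=cv2.findContours(r['region'].astype(np.uint8),0,2);c=max(c,key=cv2.contourArea);print(cv2.boxPoints(cv2.minAreaRect(c)))
E
```

```text
time: 2.42
position: [0.5241, -0.252, 0.2445]
tool_rot: [0.985, -0.175, -0.0, -0.0]
ft_force: [-0.5, 0.2, -0.1]
grip_width: 0.087
grip_force: 0.0
0.86 [327.7, 191.3, 24.4, 70.3] [ 0.52809755 -0.2580686   0.116     ]
[[313.2561  161.30489]
 [329.60974 159.48781]
 [337.46338 230.17073]
 [321.10974 231.98781]]
```

View pics/w1.png

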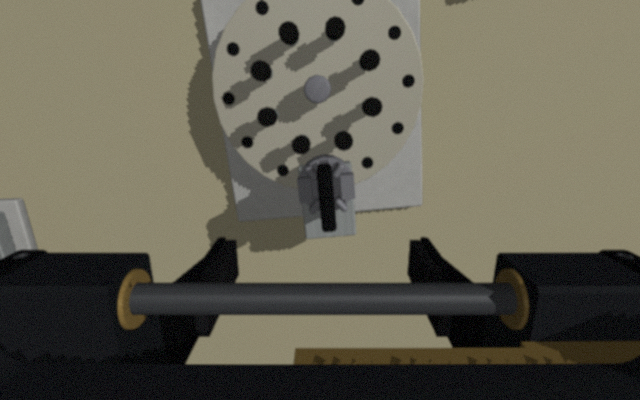

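The wrist view shows the bar from about (323,163) to (330,230), tilted a few degrees from tool x. I'll project its ends and edges at the right heights.

```bash
python3 - <<'E'
from h import *
im=robot.camera('wrist')
r=robot.outline_of('wrist','lock_grip')[0]['region']
from scipy.spatial.transform import Rotation as Ro
o=robot.get_obs();R=Ro.from_quat(o['tool_rot']).as_matrix()
t=lambda p:(R.T@(p-o['position'])*1000).round(1)
for v in range(158,236,6):
    u=np.where(r[v])[0]
    if len(u): print(v,u.min(),u.max(),[t(ray('wrist',(u.mean(),v),z)) for z in(.128,.092)], im[v,310:345,1].tolist() if v%18==14 else'')
cv2.imwrite('pics/c.png',cv2.resize(im[130:260,260:400],None,fx=4,fy=4,interpolation=2))
E
```

```text
164 318 329 [array([ 30. ,   0.9, 116.5]), array([ 23.2,   1. , 152.5])] 
170 317 331 [array([ 25.5,   1.3, 116.5]), array([ 18. ,   1.4, 152.5])] 
176 316 331 [array([ 20.9,   0.9, 116.5]), array([ 12.8,   1. , 152.5])] [53, 57, 64, 64, 62, 57, 40, 24, 16, 9, 17, 20, 17, 15, 17, 21, 13, 3, 5, 4, 24, 29, 40, 63, 73, 81, 88, 90, 83, 75, 83, 91, 93, 95, 96]
182 317 332 [array([ 16.3,   1.6, 116.5]), array([  7.6,   1.9, 152.5])] 
188 318 332 [array([ 11.7,   2. , 116.5]), array([  2.3,   2.3, 152.5])] 
194 318 333 [array([  7. ,   2.4, 116.5]), array([ -3.1,   2.7, 152.5])] [62, 56, 53, 57, 61, 59, 59, 52, 40, 18, 8, 5, 18, 15, 19, 1, 4, 0, 13, 2, 2, 18, 23, 33, 53, 62, 58, 57, 55, 57, 66, 75, 91, 99, 101]
200 319 333 [array([  2.2,   2.8, 116.5]), array([ -8.5,   3.2, 152.5])] 
206 320 334 [array([ -2.6,   3.6, 116.5]), array([-14. ,   4.1, 152.5])] 
212 321 334 [array([ -7.4,   4. , 116.5]), array([-19.5,   4.6, 152.5])] [62, 55, 61, 60, 59, 65, 67, 71, 69, 64, 38, 25, 14, 4, 6, 13, 16, 20, 14, 19, 13, 22, 7, 16, 37, 79, 106, 121, 123, 123, 121, 120, 115, 108, 109]
218 322 334 [array([-12.3,   4.4, 116.5]), array([-25.1,   5. , 152.5])] 
224 322 335 [array([-17.3,   4.8, 116.5]), array([-30.7,   5.5, 152.5])] 
230 325 328 [array([-22.3,   3.3, 116.5]), array([-36.5,   3.7, 152.5])] [120, 126, 120, 124, 126, 125, 123, 122, 119, 118, 120, 104, 82, 51, 34, 22, 24, 24, 33, 30, 32, 20, 42, 49, 69, 82, 112, 118, 120, 122, 122, 123, 126, 120, 122]
```

View pics/c.png

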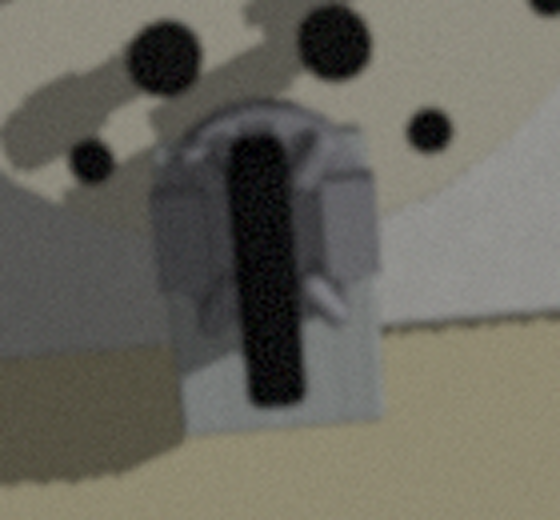

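```bash
python3 -m jog '[0.087,0.001,0.003,0.02,-0.5, 0.087,0,0,0.02,0, 0.06,0,0,0.02,0, 0.06,0,0,0,0, 0.06,0,0,0,0]'
python3 - <<'E'
from h import *
im=robot.camera('wrist')
r=robot.outline_of('wrist','lock_grip')[0]['region']
from scipy.spatial.transform import Rotation as Ro
o=robot.get_obs();R=Ro.from_quat(o['tool_rot']).as_matrix()
t=lambda p:(R.T@(p-o['position'])*1000).round(1)
vs=np.where(r.any(1))[0];print(vs.min(),vs.max())
for v in [*range(vs.min(),vs.max(),8),vs.max()]:
    u=np.where(r[v])[0]
    if len(u): print(v,u.min(),u.max(),[t(ray('wrist',(u.mean(),v),z)) for z in(.128,.092)])
cv2.imwrite('pics/w2.png',im)
E
```

```text
time: 3.25
position: [0.5244, -0.2555, 0.1851]
tool_rot: [0.991, -0.132, 0.0, 0.0]
ft_force: [1.0, 0.3, -1.2]
grip_width: 0.0651
grip_force: 0.0
176 268
176 317 323 [array([34.2, -1.3, 57.6]), array([26.1, -1.6, 93.6])]
184 313 329 [array([29.4, -0.8, 57.6]), array([20.5, -0.9, 93.6])]
192 312 331 [array([24.6, -0.5, 57.6]), array([14.8, -0.6, 93.6])]
200 312 332 [array([19.8, -0.2, 57.6]), array([ 9. , -0.2, 93.6])]
208 312 332 [array([14.9, -0.2, 57.6]), array([ 3.2, -0.2, 93.6])]
216 312 331 [array([ 9.9, -0.5, 57.6]), array([-2.7, -0.6, 93.6])]
224 312 331 [array([ 4.8, -0.5, 57.6]), array([-8.7, -0.6, 93.6])]
232 313 330 [array([-0.3, -0.5, 57.6]), array([-14.7,  -0.6,  93.5])]
240 313 331 [array([-5.5, -0.2, 57.6]), array([-20.9,  -0.2,  93.5])]
248 313 332 [array([-10.8,   0.1,  57.5]), array([-27.2,   0.1,  93.5])]
256 313 332 [array([-16.2,   0.1,  57.5]), array([-33.5,   0.1,  93.5])]
264 313 331 [array([-21.6,  -0.2,  57.5]), array([-39.9,  -0.2,  93.5])]
268 317 329 [array([-24.3,   0.5,  57.5]), array([-43.2,   0.5,  93.5])]
```

View pics/w2.png

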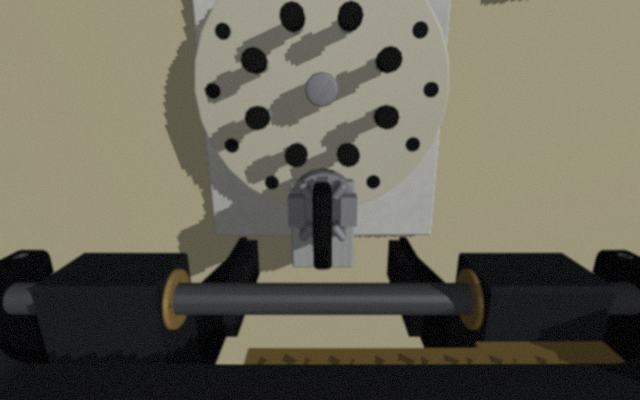

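The bar is now centred between the jaws (column 322) and aligned with the tool. I'll descend and grip.

```bash
python3 -m jog '[0.06,0,0,0.022,0, 0.06,0,0,0.022,0, 0.06,0,0,0.021,0, 0.06,0,0,0,0, 0.03,0,0,0,0, 0.02,0,0,0,0, 0.012,0,0,0,0, 0.005,0,0,0,0, 0.005,0,0,0,0, 0.005,0,0,0,0]' 40
```

```text
time: 4.6
position: [0.5241, -0.2551, 0.1196]
tool_rot: [0.991, -0.132, 0.0, -0.0]
ft_force: [0.7, 0.2, 0.0]
grip_width: 0.0119
grip_force: 40.0
```

```bash
python3 -m jog '[0.005,0,0,-0.006,0, 0.005,0,0,-0.006,0, 0.005,0,0,-0.006,0, 0.005,0,0,-0.005,0, 0.005,0,0,0,0, 0.005,0,0,0,0]'
```

```text
time: 5.35
position: [0.524, -0.2551, 0.1424]
tool_rot: [0.991, -0.132, -0.0, -0.0]
ft_force: [2.4, -0.4, -9.4]
grip_width: 0.0118
grip_force: 40.0
```

Lifted 23 mm, and the load matches spring plus weight. Now the twist.

```bash
python3 -m jog '[0.005,0,0,0,-0.9, 0.005,0,0,0,-0.9, 0.005,0,0,0,-0.9, 0.005,0,0,0,-0.9, 0.005,0,0,0,-0.9, 0.005,0,0,0,-0.9, 0.005,0,0,0,-0.9, 0.005,0,0,0,-0.9, 0.005,0,0,0,-0.9, 0.005,0,0,0,-0.5, 0.005,0,0,0,0, 0.005,0,0,0,0]'
python3 -c "
from rig import robot
o=robot.get_obs();print(o['moment'],o['q'])"
```

```text
time: 6.85
position: [0.5233, -0.2538, 0.142]
tool_rot: [0.815, 0.579, 0.0, -0.002]
ft_force: [2.3, 4.6, -10.1]
grip_width: 0.0115
grip_force: 40.0
[ 0.77698619 -0.55840264  0.07514186] [-6.44215707e-01  6.05751722e-01  1.63258143e+00  1.54160788e-03
  9.06500513e-01 -3.09007269e-01]
```

```bash
python3 -m jog '[0.005,0,0,0.004,0, 0.005,0,0,0.003,0, 0.005,0,0,0.002,0, 0.005,0,0,0.001,0, 0.005,0,0,0,0, 0.005,0,0,0,0]'
```

```text
time: 7.6
position: [0.5233, -0.2538, 0.1322]
tool_rot: [0.815, 0.579, 0.0, -0.002]
ft_force: [2.6, 5.4, -8.7]
grip_width: 0.0115
grip_force: 40.0
```

```bash
python3 -m jog '[0.005,0,0,0.001,0, 0.005,0,0,0,0, 0.005,0,0,0,0]'; python3 -m jog '[0.005,0,0,0.001,0, 0.005,0,0,0,0, 0.005,0,0,0,0]' 20
```

```text
time: 7.98
position: [0.5233, -0.2538, 0.1317]
tool_rot: [0.815, 0.579, 0.0, -0.002]
ft_force: [1.4, 5.3, -6.0]
grip_width: 0.0118
grip_force: 40.0
time: 8.35
position: [0.5233, -0.2537, 0.1316]
tool_rot: [0.815, 0.579, 0.0, -0.001]
ft_force: [-0.1, 6.4, -1.2]
grip_width: 0.012
grip_force: 20.0
```

The handle has seated: lift stopped at exactly 12 mm and the load came off. I'll release gently.

```bash
python3 -m jog '[0.005,0,0,0,0, 0.005,0,0,0,0, 0.03,0,0,0,0, 0.05,0,0,0,0, 0.05,0,0,0,0, 0.05,0,0,0,0]' 4; python3 -m jog '[0.05,0,0,-0.02,0, 0.05,0,0,-0.04,0, 0.05,0,0,-0.05,0, 0.05,0,0,0,0, 0.05,0,0,0,0]'
python3 - <<'E'
from h import *
a=robot.camera('wrist');print([r['extent'] for r in robot.look_for('wrist','lock_grip')[:2]])
b=robot.camera('scene');
cv2.imwrite('pics/f.png',np.vstack([a[100:300,160:480],cv2.resize(b[140:240,110:270],None,fx=2,fy=2)]))
E
```

```text
time: 9.1
position: [0.5242, -0.2558, 0.1308]
tool_rot: [0.815, 0.579, -0.0, 0.0]
ft_force: [0.1, -0.0, 0.7]
grip_width: 0.0436
grip_force: 0.0
time: 9.72
position: [0.5236, -0.255, 0.2402]
tool_rot: [0.815, 0.579, -0.0, -0.0]
ft_force: [-0.8, -0.1, 0.1]
grip_width: 0.0502
grip_force: 0.0
[[324.6, 199.0, 15.1, 71.8]]
```

View pics/f.png

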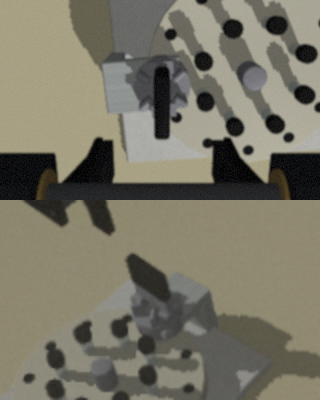

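The wrist crop shows the handle turned crosswise at (162,103). The scene crop shows it standing up on the sleeve, with nothing touching it. Handing in.

```bash
python3 -c "
from rig import robot
print(robot.hand_in())"
```

```text
the job is handed in; nothing more can be done
None
```

The carousel plunger's handle was pulled up, turned about 86° and let down into the rest notch, where it stays up by itself; I did not touch the tray plunger, and the job is handed in (no verdict came back).

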